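# Index the burr carousel and latch its keeper

### The job

Turn the burr carousel on by one station, clockwise as seen from above, so that the green burr comes to the red keeper's side: the round plate is locked and must be pressed down against its spring and kept down while it is turned, then let up so that it locks again at the new station. After that, swing the red keeper rod shut past its sprung ball until it is fully home and held. Be gentle, never pushing on the carousel with more than about 40 N, and leave the jar, the tin and the loupe where they stand.

Things in the scene. Friction and masses are not known exactly. Their poses are not given: they have to be found in the camera images.
- carousel: wooden base plate, 215 (x) x 235 (y) x 16 mm, fixed to the bench, carrying a round aluminium turret plate; origin on the underside, on the turret's vertical axis (the wood reaches 110 mm to +y, 125 mm to -y). The keeper's side is -y of this frame. A fixed spindle with a brass cap (top 75 mm above the bench) stands in the middle; its cross pin locks the turret.
- turret_face (a point): centre of the turret plate's upper face (50 mm above the bench when up), turning and sinking with it. Plate radius 92 mm. Six brass push pegs, 10 mm diameter, 22 mm tall, stand on it 76 mm from the axis, 60 degrees apart: with the turret at 0 at -90, -30, 30, 90, 150, 210 degrees in the carousel's frame. The face between two pegs is free to be pressed.
- green_peg (a point): centre of the top of the peg beside the green burr; at first one station counter-clockwise of the keeper's side, in the end at the middle of that side, under the shut keeper's tongue. Inside each peg a burr stands 42 mm from the axis (heads 14 mm wide, tops 33 mm above the face). The toothed hub, 31 mm radius, rises 15 mm above the face.
- turret (a joint): angle of the turret, rad, growing clockwise as seen from above; starts locked at 0, one station is 1.047; the lock has about 0.02 of play
- press (a joint): how far the turret plate is pressed down, m: 0 = up (locked when at a station), 0.0075 = bottom stop. It takes about 4 N to start, 8 N at the bottom. The lock is free from about 0.005; let up between stations the plate rests at about 0.0045 and is not locked; within about 8 degrees of a station it centres itself as it rises.
- keeper (a joint): angle of the keeper rod, rad: 0 = shut (against its stop), growing as it swings outwards, up to 1.5. The sprung ball is met at about 0.07, crossed at about 0.035 (5 to 12 N at the push point), and holds the rod shut at 0.
- keeper_hinge (a point): point on the keeper's vertical hinge axis, at the rod's centre height, 80 mm above the bench; at (-90, -95, 80) mm in the carousel's frame
- keeper_push (a point): point on the centre line of the red keeper rod (12 mm diameter, 185 mm long), 110 mm from its hinge, a good place to push from the outer side. Shut, the rod runs along +x of the carousel's frame. A small red tongue is on its inner side. The brass catch block with the ball stands 170 mm from the hinge.
- jar: amber glass jar with steel lid, loose, 48 mm diameter, 60 mm tall, origin at the centre of its underside, z up
- tin: small dark tin with a blue band, loose, 52 mm diameter, 45 mm tall, origin at the centre of its underside, z up
- loupe: black eye loupe, loose, 40 mm diameter, 32 mm tall, origin at the centre of its underside, z up
Not all that is in view belongs to the job. Of the things that look like the loupe, take the one that is nearest to the robot's base at the start.

How it is judged:
On the way, in this order (a step that is already met when the one before it is completed fails the run):
1. the turret is locked (up) one station clockwise from where it started, with the keeper still open (value of joint turret between 0.987 and 1.107 rad and value of joint press below 0.0015 m and value of joint keeper above 0.15 rad), for 0.2 s.
2. the keeper rod is shut, past its ball (value of joint keeper below 0.025 rad), for 0.2 s.
At the end, for the whole second after the job is handed in: The turret is up (pressed less than 1.5 mm) and within 0.06 rad of one station (1.047 rad) clockwise of its start, the keeper is shut to within 0.025 rad, both are at rest, and the jar, tin and loupe stand upright within 20 mm of their starts (value of joint turret between 0.987 and 1.107 rad and value of joint press below 0.0015 m and value of joint keeper below 0.025 rad and velocity of joint turret between -0.05 and 0.05 rad/s and velocity of joint keeper between -0.05 and 0.05 rad/s and not (distance of jar from where it was at the start of the episode above 0.02 m) and not (angle between jar's own z axis and vertical above 0.3 rad) and not (distance of tin from where it was at the start of the episode above 0.02 m) and not (angle between tin's own z axis and vertical above 0.3 rad) and not (distance of loupe from where it was at the start of the episode above 0.02 m) and not (angle between loupe's own z axis and vertical above 0.3 rad)); the robot touches nothing.
It fails at once if the fingers pressed or pushed the carousel with more than 40 N (contact force between the fingers and carousel above 40 N).
It fails at once if the jar, tin or loupe was shifted by more than 20 mm or tipped (distance of any of jar, tin, loupe from where it was at the start of the episode above 0.02 m or angle between any of jar, tin, loupe's own z axis and vertical above 0.3 rad).
It also fails if it takes over 58 s, if anything falls off the work surface, if the arm or the gripper's body presses on something with over 40 N, if the wrist force passes 120 N, or if a joint passes its speed limit or range.

### The arm

A 6-joint arm with a two-finger parallel gripper is mounted at the origin on the work surface. World frame = base frame: x ahead of the robot, y to its left, z up, the work surface at z = 0. Lengths are in m, angles in rad, forces in N, time in s.
With the tool pointing down it reaches from about 0.375 to 0.975 m from the base axis. Payload 3.8 kg.
Tool frame: the origin (TCP) lies between the finger pads; the fingertips stand 25 mm ahead of it and the grasp point (between the pads) lies 6 mm ahead of it; z points along the fingers, y is the line along which they close (so a half turn about z gives the same grasp; the last joint's range is limited). The gripper opens to 88 mm and grips with 3 to 60 N. Pads are 18 mm wide; open, the fingers measure 123 mm over their backs; the gripper's body (75 mm by 187 mm) begins 45 mm behind the grasp point.
Start: joints at [-1.311, 0.264, 1.604, -0, 1.274, -0.037], TCP at [0.197, -0.645, 0.264] pointing down, gripper open.
Joint ranges: [-2.63, 2.63], [-0.94, 2.18], [0.31, 2.57], [-1.31, 4.45], [0, 2.66], [-2.55, 2.55]. Speed limits (rad/s): [2.57, 2.57, 3.14, 3.14, 3.14, 3.14].

### API

Orientations are given as [roll, pitch, yaw] about the fixed x, y, z axes, in that order (R = Rz(yaw) Ry(pitch) Rx(roll)).
In Python, from cell import arm gives the robot as it stands.
- The arm moves only by the tool move_arm, never from a script. Its argument "targets" is a list of rows, each a list of 7 numbers: the turn, a rotation vector about the tool's x, y, z in rad, then the shift along the tool's x, y, z in m, then the opening in per cent of the stroke, from 0 (shut) to 100 (fully open). In form: [[ax, ay, az, dx, dy, dz, jaw], ...]. A call has 1 to 8 rows; each row is the pose to reach, as a shift and turn from the pose commanded when the call began, along the tool's axes at that moment; what a row does not reach only later rows make up. A row lasts 1/12 s, in which the tool goes at most 41.7 mm and 7.16 degrees, less where a joint would pass 70% of its speed; a pose out of reach is approached as far as the arm can. A call with a gripper value outside its range is refused whole. The fingers move at their own pace and stop on an object; "grip_force" is the grip in N (left out, the last holds). Time passes only in rows, so rows that repeat a pose let the fingers close. It gives the time, the measured TCP pose, the force, the opening and the grip force at its end, in the units of the state.
- arm.get_obs(): the state, without advancing time (a new reading comes with each control period).
- arm.grab_frame(name): name is "scene" or "top"; returns a dict with "image" (420x560x3 uint8, red, green, blue), "fovy" (degrees; the focal length in pixels is half the picture's height over the tangent of half this angle, whatever the lens; pixels are square), "cx", "cy" (the principal point, pixels), "eye" and "orientation" of the camera in the world. Camera axes: x right, y up, looking along -z (the intrinsics and any distortion apply to the point x, -y, -z); pixel columns grow to the right and rows downward; lengths in m; the calibration is good to about 2 mm. A picture is of the moment at which its call begins. There is no depth.
- arm.hand_in(): hands the job in; it is judged then, once.
The state is a dict: "clock": time; "joint_pos": joint angles; "joint_vel": joint speeds; "joint_efforts": joint torques, N m; "eef_pos": TCP position; "tool_rot": TCP orientation; "contact_force": force on the tool from outside, world axes, zero at the start; "wrist_torque": the same for the moment, N m; "finger_gap": finger opening in m; "grasp_force": force on a finger pad.
Only numpy, scipy, OpenCV 4.12 (cv2) and the standard library are available. Lean on these libraries where they do the work, as an engineer would, in place of code of your own. Each camera call takes 0.05 s, during which the arm holds its last target. There are 200 camera calls.

## Working session

There is one attempt and no reset: what is moved stays moved. The work goes in short steps, Python scripts to look and compute and a tool call to move; the robot and the scene stay as the last step left them, time stands still between calls to the robot, and variables do not carry over. Pictures are saved under pics/ and viewed, at most 10 in all, crops included, and the job is handed in when it is done.

Besides the shell and the picture viewer there is one more tool, called after "Call:" as name(argument=value, ...), one argument or row to a line, values as JSON. move_arm: Moves the arm, as the interface text tells. Its arguments: {"type":"object","properties":{"targets":{"type":"array","items":{"type":"array","items":{"type":"number"}}},"grip_force":{"type":"number"}},"required":["targets"]}

```bash
ls; mkdir -p pics
python3 - <<'E'
from cell import arm
import cv2,numpy as np
for n in("scene","top"):
    f=arm.grab_frame(n); cv2.imwrite(f"pics/{n}0.png",f["image"][:,:,::-1])
    print(n,{k:v for k,v in f.items() if k!="image"})
print(arm.get_obs())
E
```

```text
pics
scene {'fovy': 42.912940114164, 'cx': 285.1718406369998, 'cy': 211.6472317937784, 'eye': array([ 1.08886618, -0.36045909,  0.52919636]), 'orientation': array([ 0.99761245, -0.01606977,  0.82944518])}
top {'fovy': 46.07281663211108, 'cx': 282.74880714938024, 'cy': 216.41110726258256, 'eye': array([0.46211538, 0.09613698, 0.96855374]), 'orientation': array([ 0.14168048,  0.00533108, -1.59561285])}
{'clock': 0.1, 'joint_pos': array([-1.31091351e+00,  2.64691597e-01,  1.60521700e+00,  2.03545778e-05,
        1.27371405e+00, -3.68457853e-02]), 'joint_vel': array([-0.00042607, -0.00053259, -0.00132734, -0.00116581,  0.00058535,
        0.00015219]), 'joint_efforts': array([-3.77812307e-05, -5.03622365e+01, -3.58072150e+01,  7.31276907e-02,
        2.33419955e-02, -5.43512465e-05]), 'eef_pos': array([ 0.19725354, -0.64492113,  0.26251421]), 'tool_rot': array([-3.13956475e+00, -9.42174734e-05,  2.96722529e-01]), 'contact_force': array([ 0.50235601, -0.94327764,  0.85400968]), 'wrist_torque': array([ 0.02786975, -0.00769554,  0.03920829]), 'grasp_force': 0.0, 'finger_gap': 0.08799760787400676}
```

View pics/scene0.png

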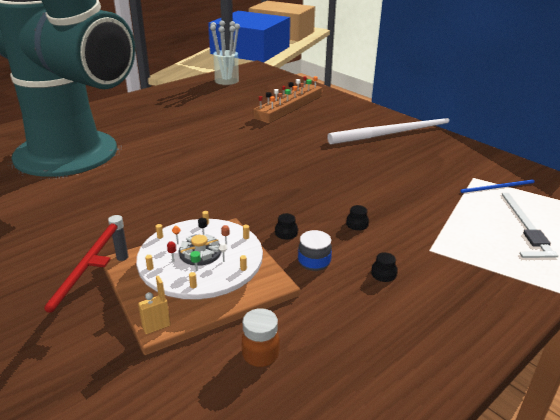

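View pics/top0.png

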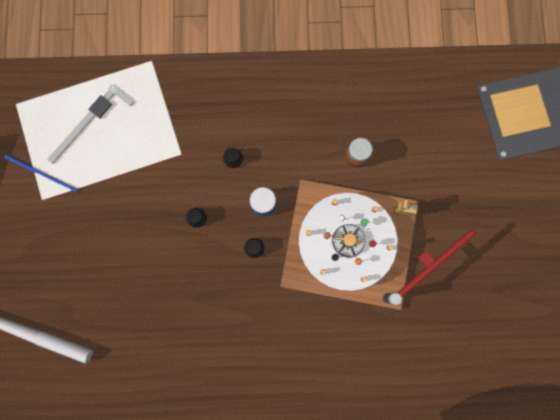

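The top view (image right ≈ -y, up ≈ +x) shows the carousel centred at (349,240), the hinge post at (396,298), the open red rod out to (472,234) and the brass catch at (407,207). The green burr is at (364,223). The jar is at (360,149) and the tin at (263,200). The loupe candidates are (232,157), (196,217) and (254,247); the nearest to the base is (254,247). A close crop will check the carousel points.

```bash
cat > h.py <<'E'
import numpy as np
from scipy.spatial.transform import Rotation as R
def cam(f):
    h,w=f["image"].shape[:2]; F=h/2/np.tan(np.radians(f["fovy"])/2)
    return F,f["cx"],f["cy"],np.array(f["eye"]),R.from_euler("xyz",f["orientation"]).as_matrix()
def ray(f,u,v,z):
    F,cx,cy,e,M=cam(f); d=M@np.array([(u-cx)/F,-(v-cy)/F,-1]); return e+d*(z-e[2])/d[2]
def proj(f,P):
    F,cx,cy,e,M=cam(f); c=(np.atleast_2d(P)-e)@M
    return np.c_[cx+F*c[:,0]/-c[:,2],cy-F*c[:,1]/-c[:,2]]
E
python3 - <<'E'
from cell import arm
import cv2
from h import *
f=arm.grab_frame("top"); im=f["image"][:,:,::-1]
cv2.imwrite("pics/crop1.png",cv2.resize(im[165:315,280:480],None,fx=4,fy=4,interpolation=cv2.INTER_CUBIC))
for n,u,v,z in[("axis",349,240,.075),("hinge",396,298,.09),("tip",472,234,.08),("jar",360,149,.06),("tin",263,200,.045),("l1",232,157,.032),("l2",196,217,.032),("l3",254,247,.032),("catch",407,207,.08)]:
    print(n,ray(f,u,v,z).round(3))
g=arm.grab_frame("scene")
print(proj(g,[ray(f,349,240,.075)]))
E
```

```text
axis [ 0.543 -0.021  0.075]
hinge [ 0.438 -0.097  0.09 ]
tip [ 0.548 -0.243  0.08 ]
jar [ 0.717 -0.052  0.06 ]
tin [0.626 0.134 0.045]
l1 [0.715 0.194 0.032]
l2 [0.599 0.264 0.032]
l3 [0.539 0.154 0.032]
catch [ 0.6   -0.129  0.08 ]
[[198.70725836 237.53011595]]
```

View pics/crop1.png

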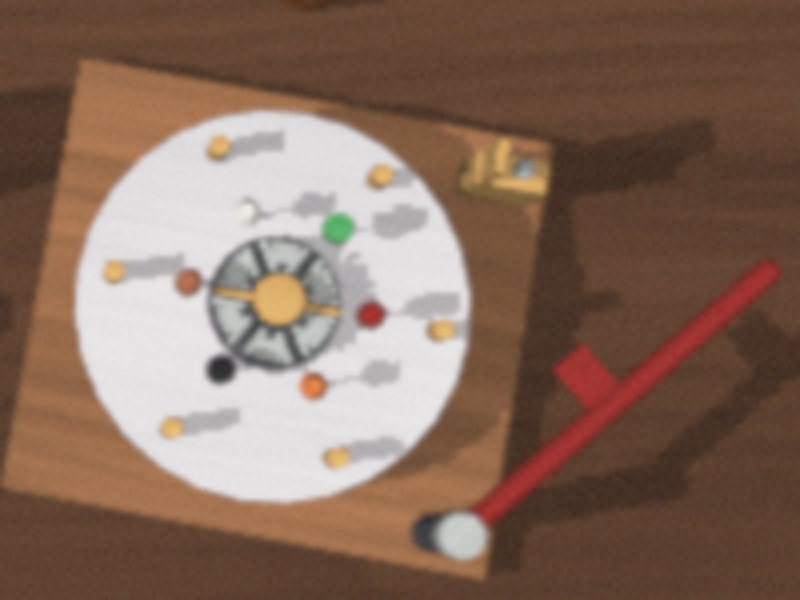

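The crop shows the six peg tops at (218,147), (381,176: green's), (441,330), (337,457), (172,427) and (113,271), the cap at (279,300) and the keeper open by about 0.8 rad. I'll fit the carousel pose to these.

```bash
cat > fit.py <<'E'
from cell import arm
from h import *
from scipy.optimize import least_squares
f=arm.grab_frame("top")
c=lambda U:(np.array(U)+.5)/4-.5+[280,165]
pix=c([(441,330),(381,176),(218,147),(113,271),(172,427),(337,457),(279,300)])
a=np.radians([-90,-30,30,90,150,210]); L=np.r_[np.c_[76*np.cos(a),76*np.sin(a),0*a+72],[[0,0,75]]]/1000
def W(p,L): return R.from_euler("z",p[2]).apply(L)+[p[0],p[1],0]
s=least_squares(lambda p:(proj(f,W(p,L))-pix).ravel(),[.543,-.021,-.1])
p=s.x; print(p, "res px",s.fun.reshape(-1,2).round(1).tolist())
print("pegs",W(p,L).round(3).tolist()); h=W(p,np.array([[-.09,-.095,.08]]))[0]; t=ray(f,*c((770,272)),.08)
print("hinge",h,"pix",(proj(f,h)-[280,165])*4); d=t-h; print("keeper",p[2]-np.arctan2(d[1],d[0]),np.hypot(*d[:2]), "push",h+d/np.linalg.norm(d)*.11)
g=arm.grab_frame("scene"); print(proj(g,W(p,L)).round(0).tolist())
E
python3 fit.py
```

```text
[ 0.54416451 -0.02157765 -0.20314391] res px [[0.4, -0.0], [0.2, -0.4], [0.1, -0.4], [-0.1, -0.0], [-0.3, 0.4], [0.1, 0.4], [-0.3, -0.1]]
pegs [[0.529, -0.096, 0.072], [0.601, -0.072, 0.072], [0.616, 0.002, 0.072], [0.559, 0.053, 0.072], [0.487, 0.029, 0.072], [0.472, -0.046, 0.072], [0.544, -0.022, 0.075]]
hinge [ 0.43684896 -0.09646671  0.08      ] pix [[457.42163706 534.07545657]]
keeper 0.708408430821326 0.1857667231653636 push [ 0.5042261  -0.18341682  0.08      ]
[[148.0, 255.0], [192.0, 273.0], [243.0, 256.0], [246.0, 225.0], [205.0, 211.0], [158.0, 225.0], [199.0, 238.0]]
```

```bash
cat > go.py <<'E'
# usage: go.py x y z yaw -> shift/turn in the tool frame from the measured pose
import sys; from cell import arm; from h import *
def go(x,y,z,yaw):
    o=arm.get_obs(); M=R.from_euler("xyz",o["tool_rot"]); T=R.from_euler("xyz",[np.pi,0,yaw])
    print((M.inv()*T).as_rotvec().round(3),M.inv().apply(np.array([x,y,z])-o["eef_pos"]).round(4),"clk",o["clock"])
if __name__=="__main__": go(*map(float,sys.argv[1:]))
E
python3 go.py .616 .0025 .16 .321
```

```text
[-0.001 -0.    -0.024] [ 0.5898 -0.4969  0.1037] clk 0.3
```

Call:
move_arm(
  targets=[
    [0, 0, -0.024, 0.59, -0.497, 0.05, 20],
    [0, 0, -0.024, 0.59, -0.497, 0.05, 20],
    [0, 0, -0.024, 0.59, -0.497, 0.05, 20],
    [0, 0, -0.024, 0.59, -0.497, 0.05, 20],
    [0, 0, -0.024, 0.59, -0.497, 0.05, 20],
    [0, 0, -0.024, 0.59, -0.497, 0.05, 20],
    [0, 0, -0.024, 0.59, -0.497, 0.05, 20],
    [0, 0, -0.024, 0.59, -0.497, 0.05, 20],
  ],
  grip_force=20,
)

```text
clock: 0.97
eef_pos: [0.3786, -0.3644, 0.2422]
tool_rot: [3.141, -0.0, 0.32]
contact_force: [0.9, 0.0, 0.3]
finger_gap: 0.0371
grasp_force: 0.0
```

```bash
python3 go.py .616 .0025 .16 .321
```

```text
[ 0.001 -0.    -0.001] [ 0.3408 -0.2735  0.0822] clk 0.9667
```

Call:
move_arm(
  targets=[
    [0, 0, 0, 0.34, -0.273, 0.05, 20],
    [0, 0, 0, 0.34, -0.273, 0.05, 20],
    [0, 0, 0, 0.34, -0.273, 0.05, 20],
    [0, 0, 0, 0.34, -0.273, 0.05, 20],
    [0, 0, 0, 0.34, -0.273, 0.05, 20],
    [0, 0, 0, 0.34, -0.273, 0.05, 20],
    [0, 0, 0, 0.34, -0.273, 0.05, 20],
    [0, 0, 0, 0.34, -0.273, 0.05, 20],
  ],
)

```text
clock: 1.63
eef_pos: [0.5585, -0.086, 0.2042]
tool_rot: [3.141, -0.001, 0.321]
contact_force: [1.1, -0.1, -0.2]
finger_gap: 0.0175
grasp_force: 0.0
```

```bash
python3 go.py .616 .0025 .14 .321
```

```text
[ 0.    -0.001 -0.   ] [ 0.0825 -0.0659  0.0643] clk 1.6333
```

Call:
move_arm(
  targets=[
    [0, 0, 0, 0.0825, -0.066, 0.06, 20],
    [0, 0, 0, 0.0825, -0.066, 0.064, 20],
    [0, 0, 0, 0.0825, -0.066, 0.064, 20],
    [0, 0, 0, 0.0825, -0.066, 0.064, 20],
    [0, 0, 0, 0.0825, -0.066, 0.064, 20],
    [0, 0, 0, 0.0825, -0.066, 0.064, 20],
  ],
)

```text
clock: 2.13
eef_pos: [0.615, 0.0006, 0.1401]
tool_rot: [3.141, 0.001, 0.322]
contact_force: [-0.8, 0.9, 1.1]
finger_gap: 0.0176
grasp_force: 0.0
```

Run:
```python
import cv2
from cell import arm
from go import go
go(.616,.0025,.080,.321)
f=arm.grab_frame("scene"); cv2.imwrite("pics/s2.png",cv2.resize(f["image"][150:330,90:330,::-1],None,fx=3,fy=3)); print(arm.get_obs()["finger_gap"],arm.get_obs()["contact_force"])
```

```text
[0.    0.001 0.001] [ 0.0016 -0.0015  0.0601] clk 2.1333
0.017688686583552382 [-0.43608218 -0.01075758 -0.19868505]
```

View pics/s2.png

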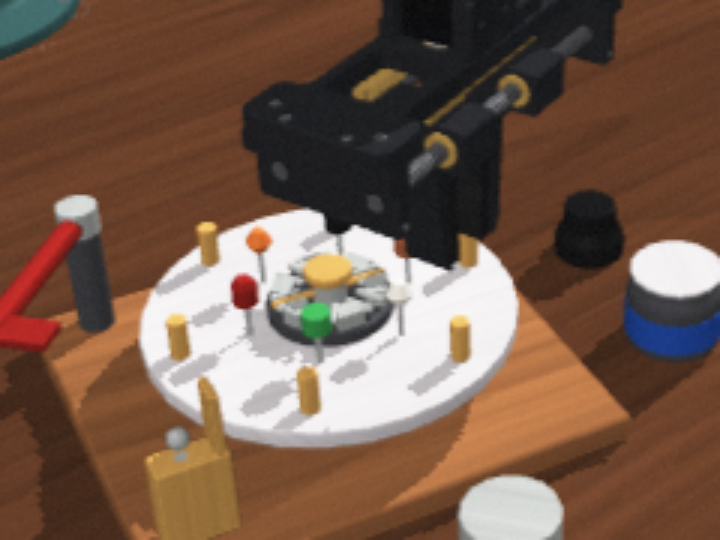

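The crop shows the fingers above the peg beside the white burr (460,340), clear of the burrs. I'll go down around it.

Call:
move_arm(
  targets=[
    [0, 0, 0, 0.0015, -0.0015, 0.01, 20],
    [0, 0, 0, 0.0015, -0.0015, 0.025, 20],
    [0, 0, 0, 0.0015, -0.0015, 0.037, 20],
    [0, 0, 0, 0.0015, -0.0015, 0.047, 20],
    [0, 0, 0, 0.0015, -0.0015, 0.055, 20],
    [0, 0, 0, 0.0015, -0.0015, 0.061, 20],
    [0, 0, 0, 0.0015, -0.0015, 0.061, 20],
  ],
)

```text
clock: 2.77
eef_pos: [0.6149, 0.0023, 0.0774]
tool_rot: [-3.141, 0.003, 0.32]
contact_force: [-0.8, 0.2, -0.3]
finger_gap: 0.0175
grasp_force: 0.0
```

Call:
move_arm(
  targets=[
    [0, 0, 0, 0, 0, 0.0015, 20],
    [0, 0, 0, 0, 0, 0.003, 20],
    [0, 0, 0, 0, 0, 0.0045, 20],
    [0, 0, 0, 0, 0, 0.0045, 20],
  ],
)

```text
clock: 3.1
eef_pos: [0.6168, 0.0026, 0.0753]
tool_rot: [3.141, -0.001, 0.321]
contact_force: [-0.9, 0.0, 1.3]
finger_gap: 0.0176
grasp_force: 0.7
```

Call:
move_arm(
  targets=[
    [0, 0, 0, 0, 0, 0.001, 20],
    [0, 0, 0, 0, 0, 0.002, 20],
    [0, 0, 0, 0, 0, 0.003, 20],
    [0, 0, 0, 0, 0, 0.003, 20],
  ],
)

```text
clock: 3.43
eef_pos: [0.617, 0.0026, 0.0724]
tool_rot: [3.141, -0.002, 0.321]
contact_force: [0.4, 0.4, 5.3]
finger_gap: 0.0177
grasp_force: 2.5
```

```bash
python3 go.py .616 .0025 .0685 .321
```

```text
[ 0.001 -0.002 -0.   ] [-0.001  -0.0002  0.0039] clk 3.4333
```

Call:
move_arm(
  targets=[
    [0, 0, 0, 0, 0, 0.0015, 20],
    [0, 0, 0, 0, 0, 0.003, 20],
    [0, 0, 0, 0, 0, 0.004, 20],
    [0, 0, 0, 0, 0, 0.004, 20],
  ],
)

```text
clock: 3.77
eef_pos: [0.6172, 0.0026, 0.0686]
tool_rot: [3.141, -0.002, 0.321]
contact_force: [-0.7, 1.6, 6.8]
finger_gap: 0.0175
grasp_force: 3.6
```

Call:
move_arm(
  targets=[
    [0, 0, 0.03, 0, 0.0023, 0.0007, 20],
    [0, 0, 0.07, -0.0002, 0.0054, 0.0007, 20],
    [0, 0, 0.14, -0.0008, 0.0107, 0.0007, 20],
    [0, 0, 0.21, -0.0017, 0.016, 0.0007, 20],
    [0, 0, 0.28, -0.003, 0.0211, 0.0007, 20],
    [0, 0, 0.35, -0.0046, 0.0262, 0.0007, 20],
    [0, 0, 0.42, -0.0066, 0.0312, 0.0007, 20],
    [0, 0, 0.49, -0.009, 0.036, 0.0007, 20],
  ],
)

```text
clock: 4.43
eef_pos: [0.6202, -0.0348, 0.0683]
tool_rot: [-3.141, -0.003, -0.173]
contact_force: [1.4, -0.7, 7.2]
finger_gap: 0.0176
grasp_force: 3.7
```

Run:
```python
from cell import arm; import cv2
from h import *
from go import go
o=arm.get_obs(); d=o["eef_pos"]-[.5442,-.0216,0]; print(np.hypot(*d[:2]),np.arctan2(d[1],d[0]),o["tool_rot"],o["contact_force"],o["eef_pos"])
a=.3175-1.07; go(.5442+.0765*np.cos(a),-.0216+.0765*np.sin(a),.0675,a)
f=arm.grab_frame("scene"); cv2.imwrite("pics/s3.png",cv2.resize(f["image"][150:330,90:330,::-1],None,fx=3,fy=3))
```

```text
0.07717403392335175 -0.17177426820542346 [-3.14140755e+00 -2.77422243e-03 -1.72530318e-01] [ 1.37971416 -0.6567416   7.15848688] [ 0.62023827 -0.03479142  0.06831532]
[-0.001 -0.003  0.58 ] [-0.0132  0.042   0.0008] clk 4.4333
```

View pics/s3.png

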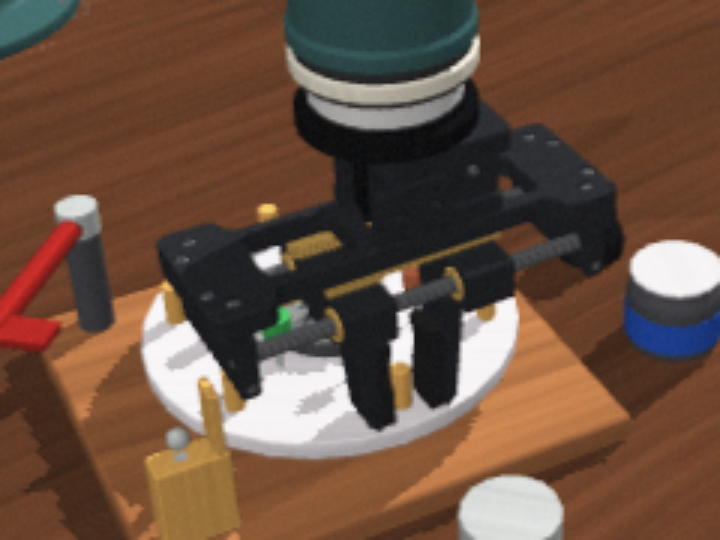

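The peg (400,385) sits between the two fingers and the plate is turning with them. I'll continue.

Call:
move_arm(
  targets=[
    [0, 0, 0.08, -0.0004, 0.0061, 0.0003, 20],
    [0, 0, 0.16, -0.0011, 0.0122, 0.0003, 20],
    [0, 0, 0.24, -0.0023, 0.0182, 0.0003, 20],
    [0, 0, 0.32, -0.004, 0.0241, 0.0003, 20],
    [0, 0, 0.4, -0.0062, 0.0298, 0.0003, 20],
    [0, 0, 0.48, -0.0088, 0.0353, 0.0003, 20],
    [0, 0, 0.55, -0.0116, 0.04, 0.0003, 20],
    [0, 0, 0.58, -0.0128, 0.0419, 0.0003, 20],
  ],
)

```text
clock: 5.15
eef_pos: [0.6007, -0.0746, 0.0682]
tool_rot: [-3.14, -0.003, -0.753]
contact_force: [0.6, -0.3, 7.4]
finger_gap: 0.0175
grasp_force: 3.7
```

Run:
```python
from cell import arm; import cv2
from h import *
o=arm.get_obs(); d=o["eef_pos"]-[.5442,-.0216,0]; print(np.hypot(*d[:2]),np.arctan2(d[1],d[0])-.3175,o["tool_rot"],o["contact_force"],o["joint_pos"])
f=arm.grab_frame("scene"); cv2.imwrite("pics/s4.png",cv2.resize(f["image"][150:330,90:330,::-1],None,fx=3,fy=3))
c=np.array([.5442,-.0216,.0435+.022])
for th in (.9,.95,1.,1.05,1.1):
    print(th,[((proj(f,c+.076*np.array([np.cos(b-th),np.sin(b-th),0]))[0]-[90,150])*3).round().tolist() for b in (.3213,.3213+np.pi/3,.3213-np.pi/3)])
```

```text
0.07746402832687294 -1.071494814304599 [-3.13986283 -0.00346116 -0.7527579 ] [ 0.56736888 -0.26566618  7.38885973] [-1.64507154e-01  3.21425946e-01  1.92251561e+00 -6.17797811e-04
  8.93811915e-01  2.15943017e+00]
0.9 [[333.0, 379.0], [471.0, 315.0], [186.0, 340.0]]
0.95 [[324.0, 380.0], [467.0, 319.0], [183.0, 335.0]]
1.0 [[316.0, 380.0], [464.0, 324.0], [179.0, 331.0]]
1.05 [[307.0, 380.0], [459.0, 328.0], [176.0, 327.0]]
1.1 [[299.0, 380.0], [455.0, 333.0], [174.0, 323.0]]
```

View pics/s4.png

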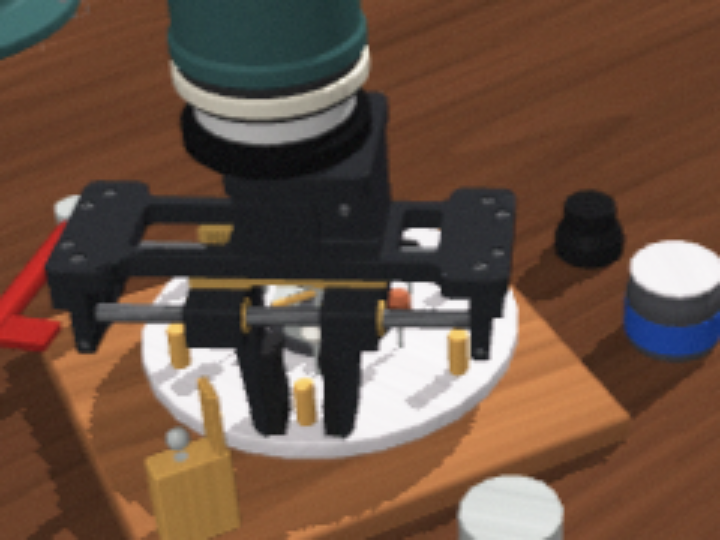

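The peg tops at (304,381), (457,334) and (178,328) match an angle of about 1.07 rad. I'll let the plate up.

Call:
move_arm(
  targets=[
    [0, 0, 0, 0, 0, -0.002, 20],
    [0, 0, 0, 0, 0, -0.004, 20],
    [0, 0, 0, 0, 0, -0.006, 20],
    [0, 0, 0, 0, 0, -0.008, 20],
    [0, 0, 0, 0, 0, -0.011, 20],
    [0, 0, 0, 0, 0, -0.03, 20],
    [0, 0, 0, 0, 0, -0.055, 20],
    [0, 0, 0, 0, 0, -0.09, 20],
  ],
)

```text
clock: 5.87
eef_pos: [0.5954, -0.0727, 0.153]
tool_rot: [3.136, 0.009, -0.749]
contact_force: [-0.8, 0.5, -0.6]
finger_gap: 0.0174
grasp_force: 0.0
```

```bash
python3 go.py .57 -.25 .17 -.2
```

```text
[ 0.003  0.01  -0.549] [ 0.102   0.1472 -0.0171] clk 5.8667
```

```bash
cat > kp.py <<'E'
import sys; from go import *
H=np.array([.4368,-.0965])
k,off,z=map(float,sys.argv[1:]); r=-.203-k
P=H+.11*np.array([np.cos(r),np.sin(r)])-off*np.array([-np.sin(r),np.cos(r)])
print(P,r+np.pi/2); go(*P,z,r+np.pi/2)
E
python3 kp.py .708 .045 .15
```

```text
[ 0.46866988 -0.2109959 ] 0.6597963267948965
[-0.002  0.011 -1.409] [0.0014 0.1876 0.004 ] clk 5.8667
```

Call:
move_arm(
  targets=[
    [0, 0, -0.11, 0, 0.02, 0, 0],
    [0, 0, -0.22, 0, 0.045, 0, 0],
    [0, 0, -0.33, 0, 0.07, 0, 0],
    [0, 0, -0.44, 0, 0.095, 0, 0],
    [0, 0, -0.55, 0, 0.12, 0, 0],
    [0, 0, -0.66, 0, 0.145, 0, 0],
    [0, 0, -0.77, 0, 0.17, 0, 0],
    [0, 0, -0.88, 0.0014, 0.187, 0.004, 0],
  ],
)

```text
clock: 6.53
eef_pos: [0.4706, -0.2119, 0.152]
tool_rot: [-3.14, 0.002, 0.136]
contact_force: [0.6, 0.2, -0.2]
finger_gap: 0.0005
grasp_force: 0.0
```

```bash
python3 kp.py .708 .045 .12
```

```text
[ 0.46866988 -0.2109959 ] 0.6597963267948965
[-0.002  0.002 -0.524] [-0.0017 -0.0011  0.032 ] clk 6.5333
```

Call:
move_arm(
  targets=[
    [0, 0, -0.1, -0.002, -0.001, 0, 0],
    [0, 0, -0.2, -0.002, -0.001, 0, 0],
    [0, 0, -0.3, -0.002, -0.001, 0.01, 0],
    [0, 0, -0.42, -0.002, -0.001, 0.02, 0],
    [0, 0, -0.524, -0.002, -0.001, 0.04, 0],
    [0, 0, -0.524, -0.002, -0.001, 0.063, 0],
    [0, 0, -0.524, -0.002, -0.001, 0.063, 0],
  ],
)

```text
clock: 7.12
eef_pos: [0.4664, -0.2084, 0.0846]
tool_rot: [-3.132, 0.004, 0.655]
contact_force: [-0.8, 1.0, 0.6]
finger_gap: 0.0004
grasp_force: 0.0
```

```bash
python3 - <<'E'
from cell import arm; import cv2
from h import *
f=arm.grab_frame("top"); cv2.imwrite("pics/t5.png",cv2.resize(f["image"][165:315,280:480,::-1],None,fx=4,fy=4,interpolation=cv2.INTER_CUBIC))
E
for k in .708 .5 .35 .2 .1 0; do python3 kp.py $k .015 .089; done
```

```text
[ 0.4923734  -0.19260722] 0.6597963267948965
[-0.008  0.004 -0.005] [ 0.0296  0.0022 -0.0027] clk 7.1667
[ 0.51102203 -0.17905962] 0.8677963267948965
[-0.008  0.003 -0.213] [ 0.0527  0.0028 -0.0028] clk 7.1667
[ 0.52252615 -0.16704096] 1.0177963267948966
[-0.008  0.002 -0.363] [ 0.0691  0.0003 -0.0028] clk 7.1667
[ 0.53210505 -0.1534381 ] 1.1677963267948965
[-0.009  0.001 -0.513] [ 0.085  -0.0047 -0.0028] clk 7.1667
[ 0.53731325 -0.14363902] 1.2677963267948966
[-0.009  0.001 -0.613] [ 0.0951 -0.0093 -0.0028] clk 7.1667
[ 0.54151715 -0.13336894] 1.3677963267948965
[-0.009  0.001 -0.713] [ 0.1047 -0.0149 -0.0028] clk 7.1667
```

View pics/t5.png

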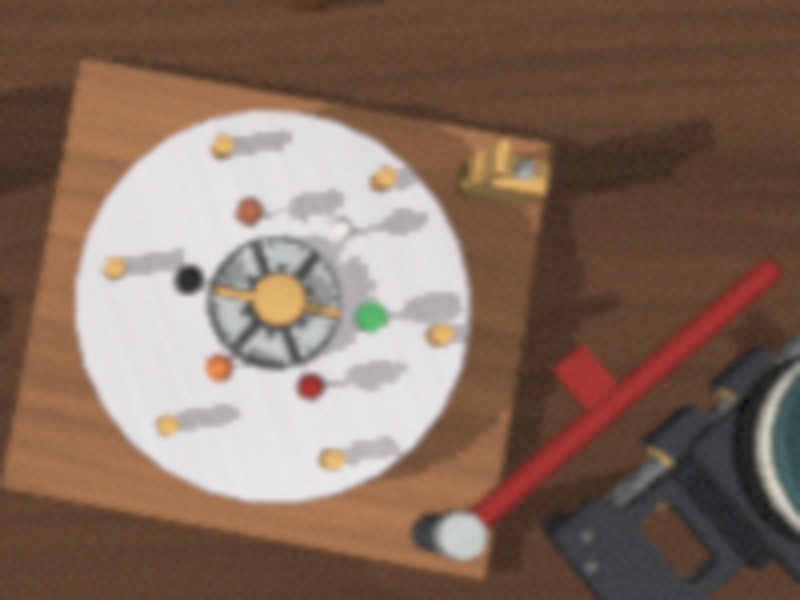

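The green burr (371,315) and its peg (441,333) are now on the keeper's side, with the peg pattern back on its stations to within about 0.025 rad, so the plate is locked. The fingers stand on the rod's outer side, so I'll push it now.

Call:
move_arm(
  targets=[
    [0, 0, 0, 0.015, 0.001, -0.002, 0],
    [0, 0, 0, 0.026, 0.002, -0.002, 0],
    [0, 0, -0.08, 0.036, 0.0025, -0.002, 0],
    [0, 0, -0.15, 0.045, 0.003, -0.002, 0],
    [0, 0, -0.22, 0.0535, 0.0028, -0.002, 0],
    [0, 0, -0.29, 0.061, 0.002, -0.002, 0],
    [0, 0, -0.363, 0.069, 0, -0.002, 0],
    [0, 0, -0.44, 0.077, -0.002, -0.002, 0],
  ],
)

```text
clock: 7.83
eef_pos: [0.5318, -0.162, 0.0929]
tool_rot: [3.14, 0.0, 1.099]
contact_force: [-1.0, -0.2, 0.1]
finger_gap: 0.0003
grasp_force: 0.4
```

```bash
for k in .2 .1 .05 0; do python3 kp.py $k .015 .087; done
```

```text
[ 0.53210505 -0.1534381 ] 1.1677963267948965
[ 0.001  0.    -0.069] [ 0.0077 -0.0036  0.0059] clk 7.8333
[ 0.53731325 -0.14363902] 1.2677963267948966
[ 0.001  0.    -0.169] [ 0.0188 -0.0034  0.0059] clk 7.8333
[ 0.5395436  -0.13855654] 1.3177963267948964
[ 0.001  0.    -0.219] [ 0.0244 -0.0037  0.0059] clk 7.8333
[ 0.54151715 -0.13336894] 1.3677963267948965
[ 0.001  0.    -0.269] [ 0.0299 -0.0043  0.0059] clk 7.8333
```

Call:
move_arm(
  targets=[
    [0, 0, -0.069, 0.007, -0.003, 0.002, 0],
    [0, 0, -0.12, 0.013, -0.003, 0.004, 0],
    [0, 0, -0.169, 0.0185, -0.003, 0.004, 0],
    [0, 0, -0.2, 0.0215, -0.003, 0.004, 0],
    [0, 0, -0.219, 0.024, -0.003, 0.004, 0],
    [0, 0, -0.219, 0.024, -0.003, 0.004, 0],
  ],
)

```text
clock: 8.33
eef_pos: [0.5398, -0.1393, 0.0888]
tool_rot: [3.141, 0.0, 1.315]
contact_force: [-0.2, 0.4, 0.1]
finger_gap: 0.0003
grasp_force: 0.2
```

```bash
for k in .05 0; do python3 kp.py $k .015 .087; done
```

```text
[ 0.5395436  -0.13855654] 1.3177963267948964
[ 0.001  0.    -0.003] [ 0.0006 -0.0005  0.0018] clk 8.3333
[ 0.54151715 -0.13336894] 1.3677963267948965
[ 0.001  0.    -0.053] [0.0062 0.0001 0.0018] clk 8.3333
```

Now slowly past the ball.

Call:
move_arm(
  targets=[
    [0, 0, -0.015, 0.001, 0, 0, 0],
    [0, 0, -0.03, 0.002, 0, 0, 0],
    [0, 0, -0.04, 0.003, 0, 0, 0],
    [0, 0, -0.05, 0.004, 0, 0, 0],
    [0, 0, -0.05, 0.004, 0, 0, 0],
  ],
)

```text
clock: 8.75
eef_pos: [0.5402, -0.1356, 0.0878]
tool_rot: [3.141, 0.0, 1.364]
contact_force: [-0.4, -0.3, 0.0]
finger_gap: 0.0005
grasp_force: 0.0
```

Call:
move_arm(
  targets=[
    [0, 0, 0, 0.001, 0, 0, 0],
    [0, 0, 0, 0.002, 0, 0, 0],
    [0, 0, 0, 0.003, 0, 0, 0],
    [0, 0, 0, 0.003, 0, 0, 0],
  ],
)

```text
clock: 9.08
eef_pos: [0.5403, -0.1349, 0.0878]
tool_rot: [3.141, 0.004, 1.365]
contact_force: [-3.0, -8.6, 0.3]
finger_gap: 0.0004
grasp_force: 4.9
```

```bash
python3 - <<'E'
from cell import arm; import cv2
f=arm.grab_frame("scene"); cv2.imwrite("pics/s6.png",cv2.resize(f["image"][180:360,40:280,::-1],None,fx=3,fy=3))
print(arm.get_obs()["contact_force"])
E
python3 kp.py 0 .015 .087
```

```text
[-2.43545266 -8.92337911  0.69301746]
[ 0.54151715 -0.13336894] 1.3677963267948965
[ 0.     0.004 -0.003] [0.0018 0.0009 0.0008] clk 9.1333
```

View pics/s6.png

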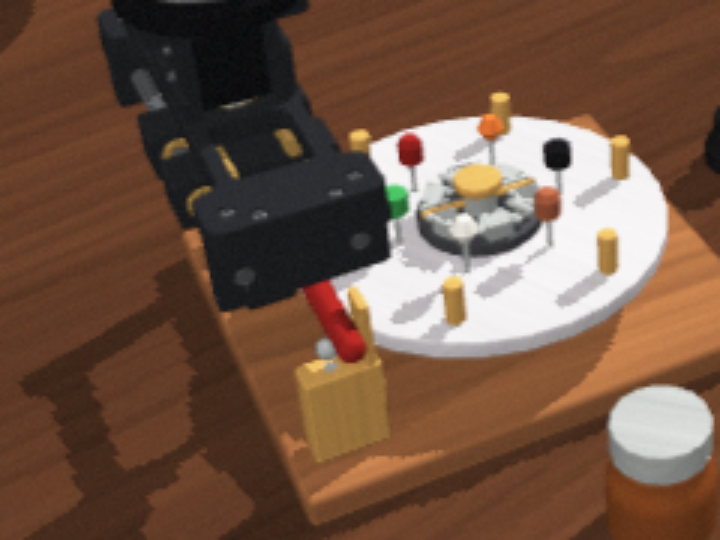

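The rod's end (350,345) is inside the ball (325,348) and against the stop prong, with 9 N of force. I'll press a little more to be sure.

Call:
move_arm(
  targets=[
    [0, 0, 0, 0.001, 0, 0, 0],
    [0, 0, 0, 0.0015, 0, 0, 0],
    [0, 0, 0, 0.0015, 0, 0, 0],
  ],
)

```text
clock: 9.38
eef_pos: [0.5403, -0.1347, 0.0878]
tool_rot: [3.141, 0.006, 1.365]
contact_force: [-3.4, -13.6, -0.6]
finger_gap: 0.0006
grasp_force: 7.2
```

Call:
move_arm(
  targets=[
    [0, 0, 0, 0.001, 0, 0, 0],
    [0, 0, 0, 0.0015, 0, 0, 0],
    [0, 0, 0, 0.0015, 0, 0, 0],
  ],
)

```text
clock: 9.63
eef_pos: [0.5404, -0.1345, 0.0879]
tool_rot: [3.141, 0.008, 1.366]
contact_force: [-5.0, -19.0, -0.7]
finger_gap: 0.0007
grasp_force: 9.7
```

Call:
move_arm(
  targets=[
    [0, 0, 0, -0.01, 0, 0, 0],
    [0, 0, 0, -0.03, 0, 0, 0],
    [0, 0, 0, -0.06, 0, 0, 0],
    [0, 0, 0, -0.1, 0, -0.01, 0],
    [0, 0, 0, -0.14, 0, -0.04, 0],
    [0, 0, 0, -0.17, 0, -0.07, 0],
    [0, 0, 0, -0.17, 0, -0.07, 0],
  ],
)

```text
clock: 10.22
eef_pos: [0.5079, -0.3015, 0.1626]
tool_rot: [3.134, 0.004, 1.361]
contact_force: [1.0, -0.9, 0.2]
finger_gap: 0.0004
grasp_force: 0.0
```

Run:
```python
from cell import arm; import cv2
f=arm.grab_frame("top"); cv2.imwrite("pics/t7.png",cv2.resize(f["image"][165:315,280:480,::-1],None,fx=4,fy=4,interpolation=cv2.INTER_CUBIC))
```

```text
(no output)
```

View pics/t7.png

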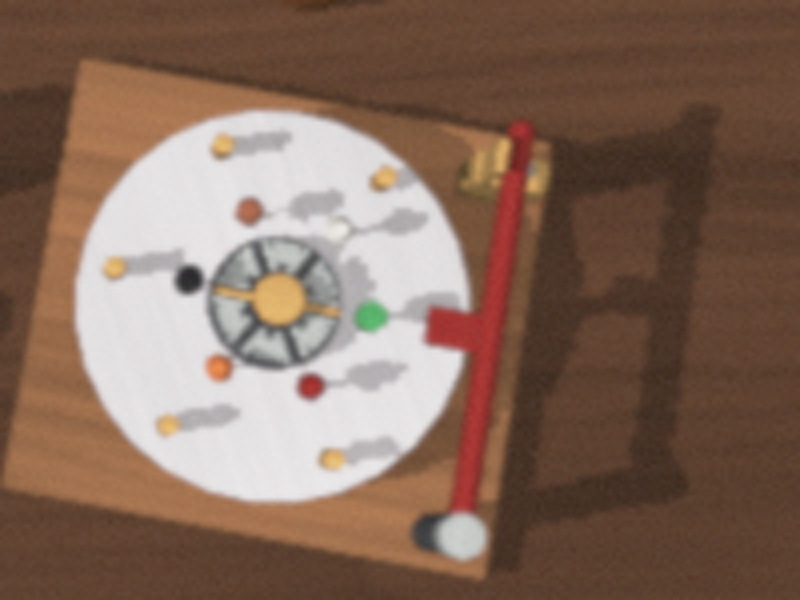

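The picture shows the rod lying on the catch with its tip at (521,130) and its tongue over the green peg (450,330). I'll check the angle against the fit before handing in.

Run:
```python
from cell import arm
from h import *
f=arm.grab_frame("top"); print(arm.get_obs()["contact_force"])
H=np.array([.4368,-.0965,.08])
for k in(0,.03,.06):
    print(k,((proj(f,[H+s*np.array([np.cos(-.203-k),np.sin(-.203-k),0]) for s in(.05,.15,.182)])-[280,165]+.5)*4-.5).round(0).tolist())
```

```text
[ 1.07370338  0.14360803 -0.27180782]
0 [[475.0, 424.0], [507.0, 206.0], [517.0, 138.0]]
0.03 [[479.0, 425.0], [517.0, 208.0], [529.0, 140.0]]
0.06 [[482.0, 425.0], [527.0, 210.0], [541.0, 142.0]]
```

```bash
python3 -c "
from cell import arm; print(arm.hand_in())"
```

```text
the job is handed in; nothing more can be done
None
```

I turned the carousel one station clockwise, where it locked with the green burr on the keeper's side, then shut the keeper past its ball (within about 0.01 rad of shut by the camera) and handed the job in at about 10 s; no verdict came back.

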